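Line up the laundry care things by height in the drip tray

ROBOT

A 7-joint arm with a two-finger parallel gripper is mounted at the origin on a cart in front of the work surface, level with it; the furniture and walls round the work are solid. World frame = base frame: x ahead of the robot, y to its left, z up, the work surface at z = 0. Lengths are in m, angles in rad, forces in N, time in s.
With the tool pointing down it reaches from about 0.425 to 0.925 m from the base axis. Payload 6.8 kg.
Tool frame: the origin (TCP) lies at the very end of the fingers, on their centre line; the grasp point (between the pads) lies 19 mm behind it; z points along the fingers, y is the line along which they close (so a half turn about z gives the same grasp; the last joint's range is limited). The gripper opens to 85 mm and grips with 20 to 120 N. Pads are 22 mm wide; open, the fingers measure 114 mm over their backs; the gripper's body (76 mm by 85 mm) begins 54 mm behind the grasp point. The pads swing forward as they close: fully open they stand 13 mm farther back than shut.
Start: joints at [1.162, 0.477, 0.022, 1.555, -0.011, 1.109, -0.083], TCP at [0.2, -0.645, 0.231] pointing down, gripper open.
Joint ranges: [-2.96, 2.96], [-0.34, 2.1], [-1.41, 1.46], [0.24, 2.44], [-1.37, 4.51], [0.17, 1.92], [-2.96, 2.96]. Speed limits (rad/s): [2.39, 2.39, 3.14, 3.14, 3.14, 3.14, 3.14].

INTERFACE

Orientations are given as a unit quaternion [w, x, y, z].
In Python, from plant import arm, vision, spotter gives the robot as it stands.
- The arm moves only by the tool drive_tool, never from a script. Its arguments are lists of equal length, an entry for each row: "turn": the turn, a rotation vector about the tool's x, y, z in rad, a list of three; "travel": the shift along the tool's x, y, z in mm, a list of three; "claw": the opening, from -1 (shut) to 1 (fully open). In form: {"turn": [[rx, ry, rz], ...], "travel": [[x, y, z], ...], "claw": [claw, ...]}. A call has 1 to 12 rows; each row is the pose to reach, as a shift and turn from the pose commanded when the call began, along the tool's axes at that moment; what a row does not reach only later rows make up. A row lasts 1/12 s, in which the tool goes at most 41.7 mm and 7.16 degrees, less where a joint would pass 70% of its speed; a pose out of reach is approached as far as the arm can. A call with a gripper value outside its range is refused whole. The fingers move at their own pace and stop on an object; "grip_force" is the grip in N (left out, the last holds). Time passes only in rows, so rows that repeat a pose let the fingers close. It gives the time, the measured TCP pose, the force, the opening and the grip force at its end, in the units of the state.
- arm.get_state(): the state, without advancing time (a new reading comes with each control period).
- vision.capture(name): name is "side" or "top"; returns a dict with "pixels" (480x640x3 uint8, blue, green, red), "z_map" (480x640 float32, m along the optical axis (not along the pixel's ray), 0 where there is no reading), "mtx" (3x3 intrinsics, pixels), "k1" (the pictures are not rectified: a ray, as slopes to the right and down, at radius r is drawn at 1 + k1 r^2 times it, then the intrinsics apply), "world_from_camera" (4x4, takes a point from camera to world coordinates). Camera axes: x right, y down, z forward; pixel columns grow to the right and rows downward; lengths in m; the calibration is good to about 2 mm. A picture is of the moment at which its call begins.
- arm.close_job(): hands the job in; it is judged then, once.
Trained networks look in a picture, given as the dict that the camera call returned (one of the last four; its "shot" number tells which), for a name from the list of things; names that differ only in an ending like _2 or _b are one class to them, and where a whole thing is asked for, a point or a joint stands for the part that bears it (a point fixed in the world has none). Each returns a list of dicts, best first, with "p" (0 to 1); they miss things now and then, are a little off and sometimes report something else, mostly with a low value. They report only what shows in the picture. A call takes as long as a camera call. They do not tell look-alikes from the thing itself.
- spotter.boxes_of(query, picture): "location" ([x, y, z] in m, in the coordinates of the camera as it stood for that picture, good to about 4 mm: the middle of the surface that is visible of it).
- spotter.masks_of(query, picture): "region" (480x640 bool, what is visible of it).
- spotter.spot_point(query, picture): "location" ([x, y, z] in m, in the coordinates of the camera as it stood for that picture, good to about 4 mm: a listed point, or the origin of a listed thing).
The state is a dict: "time_s": time; "q": joint angles; "qvel": joint speeds; "joint_torque": joint torques, N m; "tcp_pos": TCP position; "eef_rot": TCP orientation; "contact_force": force on the tool from outside, world axes, zero at the start; "moment": the same for the moment, N m; "opening": opening from 0.0 (shut) to 1.0 (fully open); "gripper_force": force on a finger pad.
Only numpy, scipy, OpenCV 4.12 (cv2) and the standard library are available. Lean on these libraries where they do the work, as an engineer would, in place of code of your own. Each camera call takes 0.05 s, during which the arm holds its last target. There are 200 camera calls.

TASK

The tall pink bottle and the flat tin already stand in the two end places of the grey drip tray. Stand the soap dispenser, the spray can, the dropper bottle and the timer in the four empty places between them, one upright in the middle of each place, so that the row steps down in height from the pink bottle to the tin. Leave the pink bottle, the tin, the brush and the lunchbox where they are and knock nothing over.

Things in the scene. Friction and masses are not known exactly. Their poses are not given: they have to be found in the camera images.
- tray: low grey drip tray, dark bays, 544 mm along own y, 124 along x, 13 mm high lip 4 mm thick. Origin: centre of underside, z up. Floor at 5 mm. Five ribs 4 mm thick, 6 mm above the floor, part it into six bays, centred at own x = 0, y = -219, -126, -42, 42, 126, 219 mm; inner four 80 mm wide, end bays 98. At the start pink bottle and tin fill the end bays, either way round; the inner four are empty.
- pink_bottle: slim pink dish-liquid bottle with a white cap, 297 mm tall, 88 mm wide and 61 mm deep, loose, standing in one end bay of the tray; it stays there. Origin: centre of its underside.
- tin: flat round polish tin with a tan lid, 65 mm across and 29 mm tall, loose, standing in the other end bay of the tray; it stays there. Origin: centre of its underside.
- dispenser: taupe pump soap dispenser, 180 mm tall, 0.42 kg. Origin on its underside, z up; the axis of body and pump is at own x = 0, y = -5 mm. Round body 68 mm across up to 118 mm, collar 34 mm across to 136, pump head 24 mm across to 180 (does not move), nozzle to own +y, its tip 39 mm from the origin at heights 159 to 175. Grip at collar and pump head, closing firmly along own x.
- spray_can: slim round aerosol can, white and navy with a navy cap, 161 mm tall, 49 mm across, the cap 46 mm across from 102 mm up, about 0.2 kg. Origin: centre of its underside, z up.
- dropper: small brown round dropper bottle with a black pipette top, 102 mm tall; body 33 mm across to about 62 mm, then a cap 24 mm across to 77 mm and a 13 mm rubber bulb to the top; about 70 g. Origin: centre of its underside, z up.
- timer: round wind-up timer, white foot and taupe dial, 65 mm across and 49 mm tall, narrowing a little to the top; the dial does not turn here. About 0.12 kg. Origin: centre of its underside, z up.
- brush: wooden scrubbing brush lying at the right of the work, 57 x 150 x 43 mm, loose; a bystander. Origin: centre of its underside.
- lunchbox: small white box with a blue lid at the right of the tray, 148 x 163 x 67 mm, loose; a bystander. Origin: centre of its underside.
Things that resemble listed ones, but are neither listed nor needed, are in the scene too. What is shaped like the dispenser but red is not meant.

How it is judged:
By the outcome, as a careful person would: the job done as asked, in the order asked, and still so for the second after the job is handed in, with the robot touching nothing.
It also fails if it takes over 128 s, if anything falls off the work surface, if the arm or the gripper's body presses on something with over 40 N, if the wrist force passes 120 N, or if a joint passes its speed limit or range.

## Working session

There is one attempt and no reset: what is moved stays moved. The work goes in short steps, Python scripts to look and compute and a tool call to move; the robot and the scene stay as the last step left them, time stands still between calls to the robot, and variables do not carry over. Pictures are saved under pics/ and viewed, at most 14 in all, crops included, and the job is handed in when it is done.

Besides the shell and the picture viewer there is one more tool, called after "Emit:" in YAML: its name, and indented under it one key for each argument. drive_tool: Moves the arm, as the interface text tells. Its arguments: {"type":"object","properties":{"turn":{"type":"array","items":{"type":"array","items":{"type":"number"}}},"travel":{"type":"array","items":{"type":"array","items":{"type":"number"}}},"claw":{"type":"array","items":{"type":"number"}},"grip_force":{"type":"number"}},"required":["turn","travel","claw"]}

```bash
mkdir -p pics; ls
cat > h.py <<'E'
import numpy as np, cv2
from plant import arm, vision, spotter
def cloud(c):
    K=c["mtx"];z=c["z_map"];k1=c["k1"]
    v,u=np.mgrid[0:480,0:640]
    p=np.stack([u,v],-1).reshape(-1,1,2).astype(float)
    n=cv2.undistortPoints(p,K,np.array([k1,0,0,0.])).reshape(480,640,2)
    P=np.dstack([n*z[...,None],z])
    T=c["world_from_camera"]
    W=P@T[:3,:3].T+T[:3,3]; W[z==0]=np.nan
    return W
def tow(c,l):
    T=c["world_from_camera"];return T[:3,:3]@np.array(l)+T[:3,3]
E
python3 - <<'E'
from h import *
np.set_printoptions(precision=3,suppress=True)
s=arm.get_state();print({k:np.round(v,3) for k,v in s.items()})
for n in("top","side"):
    c=vision.capture(n);cv2.imwrite(f"pics/{n}0.png",c["pixels"]);W=cloud(c)
    print(n,c["world_from_camera"][:3,3], c["world_from_camera"][:3,2])
    for q in "tray pink_bottle tin dispenser spray_can dropper timer brush lunchbox".split():
        for d in spotter.spot_point(q,c)[:4]:print(q,"pt",round(d["p"],2),tow(c,d["location"]))
        for d in spotter.masks_of(q,c)[:4]:
            m=d["region"];w=W[m];v,u=np.nonzero(m)
            print(q,"mask",round(d["p"],2),m.sum(),"px",u.mean().round(),v.mean().round(),np.nanpercentile(w,3,axis=0),np.nanpercentile(w,97,axis=0))
E
```

```text
pics
{'time_s': np.float64(0.0), 'q': array([ 1.162,  0.478,  0.022,  1.556, -0.011,  1.109, -0.083]), 'qvel': array([-0.001, -0.001, -0.   , -0.001,  0.   , -0.001, -0.001]), 'joint_torque': array([ -0.   , -59.645,   1.607, -28.119,   0.012,   0.009,  -0.   ]), 'tcp_pos': array([ 0.2  , -0.644,  0.23 ]), 'eef_rot': array([-0.001,  0.989,  0.15 , -0.   ]), 'contact_force': array([-0.194, -0.726, -0.369]), 'moment': array([0.029, 0.017, 0.03 ]), 'gripper_force': np.float64(0.0), 'opening': np.float64(0.998)}
top [ 0.287 -0.075  1.095] [ 0.216  0.02  -0.976]
tray pt 0.88 [ 0.645 -0.064 -0.   ]
tray pt 0.69 [0.431 0.1   0.003]
tray mask 0.74 8768 px 334.0 189.0 [ 0.573 -0.322  0.002] [0.712 0.168 0.014]
pink_bottle pt 0.57 [0.67  0.157 0.007]
pink_bottle mask 0.69 652 px 250.0 261.0 [0.405 0.071 0.018] [0.447 0.111 0.164]
pink_bottle mask 0.58 2270 px 231.0 149.0 [0.639 0.113 0.024] [0.684 0.186 0.303]
tin pt 0.97 [ 0.624 -0.275  0.005]
tin mask 0.9 575 px 415.0 198.0 [ 0.596 -0.311  0.012] [ 0.655 -0.256  0.039]
dispenser pt 0.71 [ 0.451 -0.101  0.   ]
dispenser pt 0.6 [ 0.363 -0.23  
[... 1687 characters left out ...]
0 [ 0.332 -0.266  0.003] [ 0.389 -0.228  0.172]
dispenser mask 0.69 944 px 283.0 199.0 [0.406 0.068 0.005] [0.451 0.103 0.159]
dispenser mask 0.61 1503 px 298.0 236.0 [ 0.42  -0.139  0.005] [ 0.478 -0.099  0.171]
spray_can pt 0.88 [ 0.43   0.095 -0.004]
spray_can mask 0.83 886 px 283.0 200.0 [0.406 0.068 0.012] [0.449 0.1   0.157]
dropper pt 0.79 [ 0.434 -0.305 -0.002]
dropper mask 0.77 559 px 299.0 290.0 [ 0.418 -0.326  0.003] [ 0.449 -0.307  0.092]
brush mask 0.83 472 px 297.0 321.0 [ 0.393 -0.448  0.025] [ 0.452 -0.394  0.043]
lunchbox pt 0.63 [ 0.681 -0.44   0.   ]
lunchbox pt 0.46 [ 0.628 -0.281  0.004]
lunchbox mask 0.76 3889 px 432.0 314.0 [ 0.616 -0.506  0.005] [ 0.749 -0.368  0.067]
```

Run:
```python
from h import *
t=cv2.imread("pics/top0.png");s=cv2.imread("pics/side0.png")
cv2.imwrite("pics/topcrop.png",cv2.resize(t[90:330,150:520],None,fx=2.1,fy=2.1,interpolation=cv2.INTER_CUBIC))
cv2.imwrite("pics/sidecrop.png",cv2.resize(s[80:340,200:480],None,fx=2.2,fy=2.2,interpolation=cv2.INTER_CUBIC))
```

```text
(no output)
```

View pics/top0.png

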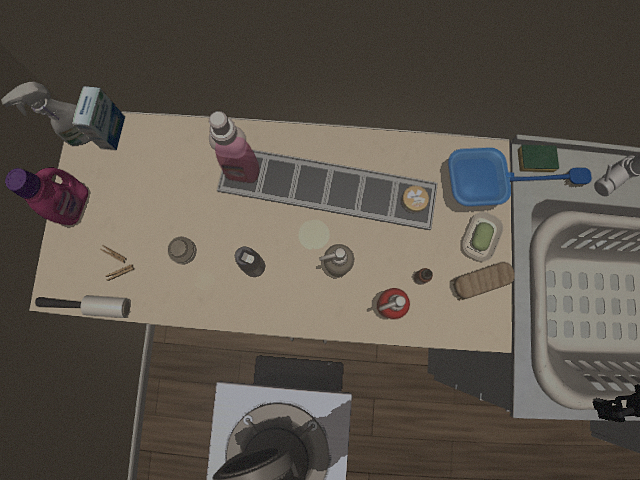

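View pics/topcrop.png

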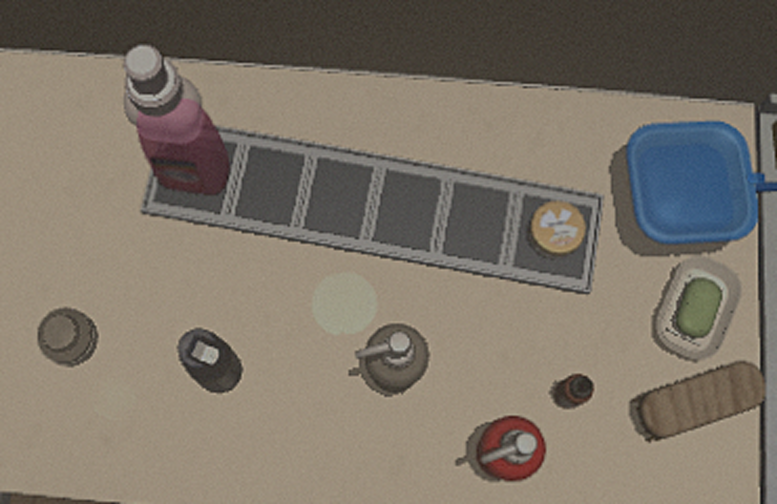

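View pics/sidecrop.png

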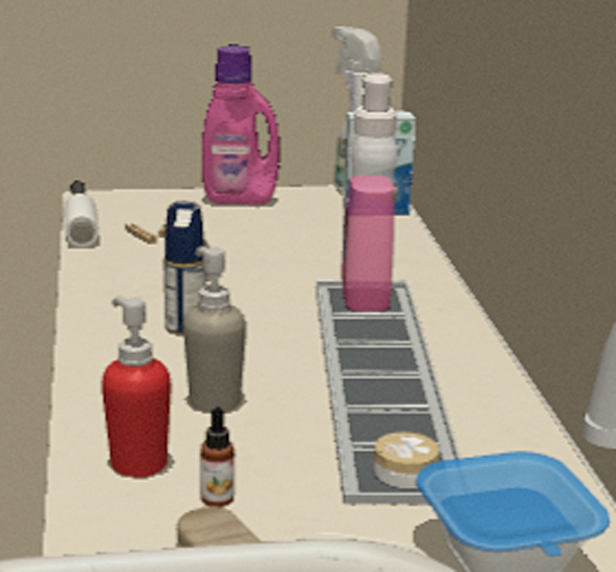

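The taupe dispenser (338,260) matches the description. The same-shaped one at (393,303) is red, so it is not meant. The spray can is at (249,262), the dropper at (423,276), the timer at (181,250), the pink bottle in the left end bay and the tin in the right. The magenta jug at (50,195) is a look-alike of the pink bottle. The enlarged crop confirms all of this. Next I'll get accurate poses.

Run:
```python
from h import *
from scipy.optimize import least_squares
np.set_printoptions(precision=4,suppress=True)
C={n:vision.capture(n) for n in("top","side")};W={n:cloud(C[n]) for n in C}
A=np.concatenate([W[n].reshape(-1,3) for n in W]);A=A[~np.isnan(A[:,0])]
def near(P,x,y,r):return P[np.hypot(P[:,0]-x,P[:,1]-y)<r]
def fit(P,R,x,y):
    f=lambda p:np.hypot(P[:,0]-p[0],P[:,1]-p[1])-R
    s=least_squares(f,[x,y],loss="soft_l1",f_scale=.002);return s.x,np.sqrt(np.mean(s.fun**2))
for nm,x,y,R,lo,hi in [("disp",.448,-.101,.034,.02,.1),("spray",.43,.098,.0245,.02,.095),("spraycap",.43,.098,.023,.11,.155),("drop",.436,-.307,.0165,.01,.055),("timer",.455,.277,.0325,.004,.02),("tin",.625,-.286,.0325,.012,.028),("red",.36,-.228,.034,.02,.1)]:
  for n in("top","side",None):
    P=A if n is None else W[n].reshape(-1,3);P=P[~np.isnan(P[:,0])]
    P=near(P,x,y,R+.015);P=P[(P[:,2]>lo)&(P[:,2]<hi)]
    if len(P)>15:print(nm,n,len(P),*fit(P,R,x,y))
# top surfaces
for nm,x,y,lo,hi in [("nozzle",.448,-.101,.157,.19),("spraytop",.43,.098,.158,.17),("timertop",.455,.277,.045,.06),("bulb",.436,-.307,.085,.11)]:
    P=near(W["top"].reshape(-1,3),x,y,.06);P=P[(P[:,2]>lo)&(P[:,2]<hi)]
    r=cv2.minAreaRect((P[:,:2]*1000).astype(np.float32));print(nm,len(P),P.mean(0),P.min(0),P.max(0),r)
# pink profile
for z in np.arange(.02,.3,.02):
    P=near(A,.665,.155,.07);P=P[(P[:,2]>z)&(P[:,2]<z+.02)]
    if len(P)>10:print("pink",round(z,2),len(P),P.min(0)[:2],P.max(0)[:2])
# tray
for n in C:
    m=[d for d in spotter.masks_of("tray",C[n])][0]["region"]
    m=cv2.dilate(m.astype(np.uint8),np.ones((9,9)))>0
    P=W[n][m];lip=P[(P[:,2]>.0085)&(P[:,2]<.017)];print(n,len(lip),cv2.minAreaRect((lip[:,:2]*1000).astype(np.float32)))
    np.save(f"lip_{n}.npy",lip)
```

```text
disp top 85 [ 0.4513 -0.1042] 0.0011976978056372307
disp side 810 [ 0.45  -0.102] 0.0024260098873244177
disp None 895 [ 0.4503 -0.1021] 0.0023914146930992092
spray top 146 [0.4297 0.0954] 0.000627785440422015
spray side 412 [0.4303 0.0952] 0.0028017262955491546
spray None 558 [0.43   0.0953] 0.002434828870917657
spraycap top 257 [0.4307 0.1023] 0.007638497524529431
spraycap side 315 [0.4321 0.0984] 0.0071860725321790195
spraycap None 572 [0.432  0.0996] 0.0076896354561312415
drop top 70 [ 0.4346 -0.3064] 0.00043590292260878413
drop side 299 [ 0.4346 -0.3068] 0.0016759969288201693
drop None 369 [ 0.4346 -0.3067] 0.0015281010073916136
timer top 84 [0.4534 0.2769] 0.005681222814787192
timer None 87 [0.4535 0.2768] 0.005622112770329594
tin top 64 [ 0.6264 -0.2851] 0.005573165309720966
tin side 140 [ 0.626  -0.2827] 0.0019218346566461752
tin None 204 [ 0.6266 -0.2835] 0.0037821634614326445
red top 86 [ 0.3613 -0.2334] 0.0016635490485877814
red side 951 [ 0.3615 -0.2303] 0.0020781836138203777
red None 1037 [ 0.3616 -0.2305] 0.002162158834154101
nozzle 177 [ 0.4454 -0.0932  0.1753] [ 0.4331
[... 853 characters left out ...]
7 0.1061] [0.6972 0.1892]
pink 0.1 294 [0.6357 0.1063] [0.6967 0.1934]
pink 0.12 323 [0.6368 0.1076] [0.6965 0.1903]
pink 0.14 321 [0.6394 0.107 ] [0.6951 0.1872]
pink 0.16 300 [0.6413 0.1091] [0.6948 0.1873]
pink 0.18 194 [0.6418 0.1083] [0.6939 0.1765]
pink 0.2 401 [0.6404 0.1098] [0.6946 0.1913]
pink 0.22 370 [0.6426 0.1193] [0.6969 0.1887]
pink 0.24 354 [0.6433 0.1195] [0.6952 0.18  ]
pink 0.26 309 [0.646  0.1249] [0.6916 0.1793]
pink 0.28 213 [0.652  0.1299] [0.6866 0.1713]
top 1975 ((644.5439453125, -64.9520263671875), (542.0655517578125, 130.6343536376953), 83.82012176513672)
side 559 ((645.3787231445312, -66.25350952148438), (551.5538940429688, 124.77835083007812), 83.83113861083984)
```

```bash
cat > plan.py <<'E'
import sys, numpy as np
from h import *
from scipy.spatial.transform import Rotation as Ro
def rot(deg):
    a=np.radians(deg);y=np.array([np.cos(a),np.sin(a),0]);z=np.array([0,0,-1.]);return np.c_[np.cross(y,z),y,z]
def plan(wps,start=None):
    """wps: (x,y,z,tool-y heading deg); prints travel mm / turn / rows needed, from the present pose"""
    s=arm.get_state()
    if start is None:
        q=s["eef_rot"];R=Ro.from_quat([q[1],q[2],q[3],q[0]]).as_matrix();p=s["tcp_pos"]
    else: p=np.array(start[:3]);R=rot(start[3])
    lp,lR=p,R
    for w in wps:
        T=np.array(w[:3]);Rt=rot(w[3])
        t=R.T@(T-p)*1000;r=Ro.from_matrix(R.T@Rt).as_rotvec()
        n=max(np.linalg.norm(T-lp)/.0417,np.degrees(Ro.from_matrix(lR.T@Rt).magnitude())/7.16)
        print("travel",np.round(t,1).tolist(),"turn",np.round(r,3).tolist(),"rows",round(n,1));lp,lR=T,Rt
if __name__=="__main__":
    plan([list(map(float,a.split(","))) for a in sys.argv[1:]])
E
python3 - <<'E'
from h import *
c=vision.capture("top");W=cloud(c);g=cv2.cvtColor(c["pixels"],cv2.COLOR_BGR2GRAY)
a=np.radians(83.82);yd=np.array([np.cos(a),np.sin(a)]);xd=np.array([yd[1],-yd[0]])
D=W[...,:2]-np.array([.645,-.0655]);u=D@xd*1000;v=D@yd*1000;ok=(W[...,2]<.02)
for lo,hi in((-45,-15),(-15,15),(15,45)):
  o=[]
  for r in(-168,-84,0,84,168):
    m=ok&(u>lo)&(u<hi)&(abs(v-r)<12);vv=v[m];w=np.clip(g[m]-float(np.percentile(g[m],40)),0,None);o.append(round((vv*w).sum()/w.sum(),1))
  print("rib",lo,o)
for lo,hi in((-150,-80),(-80,0),(0,80),(80,130)):
  o=[]
  for r in(-60,60):
    m=ok&(v>lo)&(v<hi)&(abs(u-r)<9);w=np.histogram(u[m],bins=9,range=(r-9,r+9),weights=W[...,2][m])[0]/np.histogram(u[m],bins=9,range=(r-9,r+9))[0];o.append(np.round(w*1000,0))
  print("lip",lo,o)
E
python3 plan.py 0.55,-0.25,0.25,-30 0.52,0.2,0.25,-6 0.4535,0.276,0.12,-6
```

```text
rib -45 [np.float64(-167.7), np.float64(-83.1), np.float64(1.1), np.float64(84.7), np.float64(169.6)]
rib -15 [np.float64(-167.8), np.float64(-82.7), np.float64(1.0), np.float64(84.9), np.float64(169.8)]
rib 15 [np.float64(-167.8), np.float64(-83.3), np.float64(1.0), np.float64(84.9), np.float64(169.5)]
lip -150 [array([ 1.,  1.,  1.,  3.,  9., 11.,  8.,  6.,  6.]), array([ 6.,  6.,  5.,  7., 10., 14., 12., nan,  3.])]
lip -80 [array([ 1.,  1.,  1.,  4.,  8., 13.,  9.,  6.,  5.]), array([ 6.,  6.,  6.,  6., 10., 12., 12., nan,  3.])]
lip 0 [array([ 0.,  2.,  1.,  3.,  8., 13.,  8.,  6.,  6.]), array([ 6.,  6.,  6.,  8., 10., 13., 10.,  4.,  3.])]
lip 80 [array([ 1.,  1.,  1.,  4.,  9., 14.,  7.,  6.,  5.]), array([ 6.,  6.,  6.,  9., 10., 13., 10.,  6.,  2.])]
travel [451.2, -273.3, -18.7] turn [0.0, 0.0, -0.746] rows 12.7
travel [555.9, -712.0, -18.7] turn [0.0, 0.0, -1.165] rows 10.8
travel [514.9, -804.3, 111.3] turn [0.0, 0.0, -1.165] rows 3.9<stdin>:13: RuntimeWarning: invalid value encountered in divide
```

Emit:
drive_tool:
  turn:
    - [0,0,-0.746]
    - [0,0,-0.746]
    - [0,0,-0.746]
    - [0,0,-0.746]
    - [0,0,-0.746]
    - [0,0,-0.746]
    - [0,0,-0.746]
    - [0,0,-0.746]
    - [0,0,-0.746]
    - [0,0,-0.746]
    - [0,0,-0.746]
    - [0,0,-0.746]
  travel:
    - [451,-273,-19]
    - [451,-273,-19]
    - [451,-273,-19]
    - [451,-273,-19]
    - [451,-273,-19]
    - [451,-273,-19]
    - [451,-273,-19]
    - [451,-273,-19]
    - [451,-273,-19]
    - [451,-273,-19]
    - [451,-273,-19]
    - [451,-273,-19]
  claw: [1,1,1,1,1,1,1,1,1,1,1,1]

```text
time_s: 3.15
tcp_pos: [0.5327, -0.2694, 0.2497]
eef_rot: [0.0, 0.866, 0.5, 0.0]
contact_force: [0.1, -0.5, 0.1]
opening: 0.993
gripper_force: 0.0
```

```bash
python3 -c "
from h import *
print(np.round(arm.get_state()['q'],2))"; python3 plan.py 0.52,0.2,0.25,-6 0.4535,0.276,0.12,-6
```

```text
[ 0.61  0.35 -0.31  1.71  0.12  1.1  -0.27]
travel [400.0, -245.9, -0.5] turn [0.001, 0.0, -0.42] rows 11.3
travel [432.5, -341.6, 129.4] turn [0.001, 0.0, -0.42] rows 3.9
```

Emit:
drive_tool:
  turn:
    - [0,0,-0.42]
    - [0,0,-0.42]
    - [0,0,-0.42]
    - [0,0,-0.42]
    - [0,0,-0.42]
    - [0,0,-0.42]
    - [0,0,-0.42]
    - [0,0,-0.42]
    - [0,0,-0.42]
    - [0,0,-0.42]
    - [0,0,-0.42]
    - [0,0,-0.42]
  travel:
    - [400,-246,0]
    - [400,-246,0]
    - [400,-246,0]
    - [400,-246,0]
    - [400,-246,0]
    - [400,-246,0]
    - [400,-246,0]
    - [400,-246,0]
    - [400,-246,0]
    - [400,-246,0]
    - [400,-246,0]
    - [400,-246,0]
  claw: [1,1,1,1,1,1,1,1,1,1,1,1]

```text
time_s: 4.15
tcp_pos: [0.5171, 0.2065, 0.2501]
eef_rot: [-0.001, 0.74, 0.672, 0.002]
contact_force: [0.5, -0.0, 1.2]
opening: 0.999
gripper_force: 0.0
```

```bash
python3 plan.py 0.4535,0.276,0.10,-6 0.4535,0.276,0.005,-6
```

```text
travel [62.5, -70.0, 150.4] turn [0.0, -0.005, 0.009] rows 4.3
travel [62.0, -70.0, 245.4] turn [0.0, -0.005, 0.009] rows 2.3
```

Emit:
drive_tool:
  turn:
    - [0,0,0]
    - [0,0,0]
    - [0,0,0]
    - [0,0,0]
    - [0,0,0]
    - [0,0,0]
    - [0,0,0]
    - [0,0,0]
    - [0,0,0]
  travel:
    - [62,-70,150]
    - [62,-70,150]
    - [62,-70,150]
    - [62,-70,150]
    - [62,-70,150]
    - [62,-70,150]
    - [62,-70,150]
    - [62,-70,150]
    - [62,-70,150]
  claw: [1,1,1,1,1,1,1,1,1]

```text
time_s: 4.9
tcp_pos: [0.4579, 0.267, 0.1012]
eef_rot: [0.001, 0.744, 0.668, 0.002]
contact_force: [0.9, 0.9, 0.6]
opening: 1.002
gripper_force: 0.0
```

```bash
python3 plan.py 0.4535,0.276,0.10,-6 0.4535,0.276,0.005,-6
```

```text
travel [8.4, -5.4, 1.2] turn [0.003, -0.002, -0.002] rows 0.2
travel [8.3, -5.7, 96.2] turn [0.003, -0.002, -0.002] rows 2.3
```

Emit:
drive_tool:
  turn:
    - [0,0,0]
    - [0,0,0]
    - [0,0,0]
    - [0,0,0]
    - [0,0,0]
    - [0,0,0]
    - [0,0,0]
  travel:
    - [8,-6,0]
    - [8,-6,30]
    - [8,-6,60]
    - [8,-6,80]
    - [8,-6,96]
    - [8,-6,96]
    - [8,-6,96]
  claw: [1,1,1,1,1,1,1]

```text
time_s: 5.48
tcp_pos: [0.4505, 0.2763, 0.0036]
eef_rot: [-0.0, 0.743, 0.669, -0.0]
contact_force: [-0.1, -0.4, 0.5]
opening: 0.997
gripper_force: 0.0
```

Emit:
drive_tool:
  turn:
    - [0,0,0]
    - [0,0,0]
    - [0,0,0]
    - [0,0,0]
    - [0,0,0]
    - [0,0,0]
    - [0,0,0]
    - [0,0,0]
  travel:
    - [0,0,0]
    - [0,0,0]
    - [0,0,0]
    - [0,0,0]
    - [0,0,0]
    - [0,0,0]
    - [0,0,0]
    - [0,0,0]
  claw: [-1,-1,-1,-1,-1,-1,-1,-1]
  grip_force: 40

```text
time_s: 6.15
tcp_pos: [0.4515, 0.2768, 0.0052]
eef_rot: [0.0, 0.743, 0.669, 0.002]
contact_force: [-1.0, -1.7, 5.5]
opening: 0.738
gripper_force: 42.5
```

```bash
cat > bays.py <<'E'
import numpy as np
a=np.radians(83.82);yd=np.array([np.cos(a),np.sin(a)]);c=np.array([.646,-.0646])
B={v:(c+yd*v/1000) for v in(-126,-42,42,126)}
if __name__=="__main__":print({k:v.round(4).tolist() for k,v in B.items()})
E
python3 bays.py; python3 plan.py 0.456,0.276,0.15,-6 0.6324,-0.19,0.15,-6
```

```text
{-126: [0.6324, -0.1899], -42: [0.6415, -0.1064], 42: [0.6505, -0.0228], 126: [0.6596, 0.0607]}
travel [-0.1, 4.9, -144.8] turn [0.003, -0.002, 0.0] rows 3.5
travel [-445.2, 228.8, -144.9] turn [0.003, -0.002, 0.0] rows 11.9
```

Emit:
drive_tool:
  turn:
    - [0,0,0]
    - [0,0,0]
    - [0,0,0]
    - [0,0,0]
    - [0,0,0]
    - [0,0,0]
    - [0,0,0]
    - [0,0,0]
    - [0,0,0]
    - [0,0,0]
  travel:
    - [0,0,-15]
    - [0,0,-50]
    - [0,0,-90]
    - [0,0,-130]
    - [0,0,-170]
    - [-30,20,-195]
    - [-60,35,-195]
    - [-100,55,-195]
    - [-140,75,-195]
    - [-180,95,-195]
  claw: [-1,-1,-1,-1,-1,-1,-1,-1,-1,-1]

```text
time_s: 6.98
tcp_pos: [0.5235, 0.0939, 0.2]
eef_rot: [0.001, 0.743, 0.67, 0.001]
contact_force: [1.8, -0.3, -1.8]
opening: 0.74
gripper_force: 44.7
```

Emit:
drive_tool:
  turn:
    - [0,0,0]
    - [0,0,0]
    - [0,0,0]
    - [0,0,0]
    - [0,0,0]
    - [0,0,0]
    - [0,0,0]
    - [0,0,0]
    - [0,0,0]
    - [0,0,0]
  travel:
    - [-35,18,0]
    - [-70,36,0]
    - [-105,54,0]
    - [-140,72,0]
    - [-175,90,20]
    - [-210,108,50]
    - [-240,122,70]
    - [-265,134,90]
    - [-265,134,90]
    - [-265,134,90]
  claw: [-1,-1,-1,-1,-1,-1,-1,-1,-1,-1]

```text
time_s: 7.82
tcp_pos: [0.6276, -0.1848, 0.107]
eef_rot: [-0.001, 0.745, 0.668, -0.001]
contact_force: [0.0, 1.7, -0.9]
opening: 0.742
gripper_force: 44.7
```

```bash
python3 plan.py 0.6324,-0.19,0.05,-6.2 0.6324,-0.19,0.012,-6.2; python3 -c "
from h import *
print(arm.get_state()['opening'])"
```

```text
travel [-4.6, 5.5, 57.0] turn [-0.003, 0.0, -0.001] rows 1.4
travel [-4.6, 5.6, 95.0] turn [-0.003, 0.0, -0.001] rows 0.9
0.7416644032733012
```

Emit:
drive_tool:
  turn:
    - [0,0,0]
    - [0,0,0]
    - [0,0,0]
    - [0,0,0]
    - [0,0,0]
  travel:
    - [-4,5,30]
    - [-4,5,60]
    - [-4,5,67]
    - [-4,5,67]
    - [-4,5,67]
  claw: [-1,-1,-1,-1,-1]

```text
time_s: 8.23
tcp_pos: [0.634, -0.1851, 0.0429]
eef_rot: [0.0, 0.742, 0.67, 0.001]
contact_force: [-0.6, 0.2, -0.1]
opening: 0.741
gripper_force: 44.8
```

```bash
python3 plan.py 0.6324,-0.19,0.011,-6.2
```

```text
travel [-5.0, -1.2, 31.9] turn [0.001, -0.001, 0.006] rows 0.8
```

Emit:
drive_tool:
  turn:
    - [0,0,0]
    - [0,0,0]
    - [0,0,0]
    - [0,0,0]
    - [0,0,0]
    - [0,0,0]
    - [0,0,0]
    - [0,0,0]
  travel:
    - [-5,-1,10]
    - [-5,-1,20]
    - [-5,-1,27]
    - [-5,-1,32]
    - [-5,-1,32]
    - [-5,-1,32]
    - [-5,-1,32]
    - [-5,-1,32]
  claw: [-1,-1,-1,-1,-1,-1,-1,-1]

```text
time_s: 8.9
tcp_pos: [0.6312, -0.1915, 0.01]
eef_rot: [-0.0, 0.743, 0.669, -0.001]
contact_force: [-4.8, -0.0, 8.4]
opening: 0.74
gripper_force: 46.7
```

Emit:
drive_tool:
  turn:
    - [0,0,0]
    - [0,0,0]
    - [0,0,0]
    - [0,0,0]
    - [0,0,0]
    - [0,0,0]
    - [0,0,0]
    - [0,0,0]
    - [0,0,0]
    - [0,0,0]
  travel:
    - [0,0,0]
    - [0,0,0]
    - [0,0,0]
    - [0,0,0]
    - [0,0,0]
    - [0,0,-20]
    - [0,0,-60]
    - [0,0,-100]
    - [0,0,-140]
    - [0,0,-140]
  claw: [0.8,0.8,0.8,0.8,0.8,0.8,0.8,0.8,0.8,0.8]

```text
time_s: 9.73
tcp_pos: [0.637, -0.1917, 0.1584]
eef_rot: [0.006, 0.743, 0.669, 0.004]
contact_force: [2.3, 0.1, 0.8]
opening: 0.898
gripper_force: 0.0
```

```bash
python3 plan.py 0.4346,-0.306,0.18,-6.2 0.4346,-0.306,0.04,-6.2
```

```text
travel [-134.8, -189.1, -24.0] turn [0.014, 0.002, 0.004] rows 5.6
travel [-134.6, -191.0, 116.0] turn [0.014, 0.002, 0.004] rows 3.4
```

```bash
python3 plan.py 0.4346,-0.306,0.19,-45 0.4346,-0.306,0.15,-45
```

```text
travel [-134.8, -189.0, -34.0] turn [0.014, -0.003, 0.681] rows 5.6
travel [-134.8, -189.5, 6.0] turn [0.014, -0.003, 0.681] rows 1.0
```

Emit:
drive_tool:
  turn:
    - [0,0,0.681]
    - [0,0,0.681]
    - [0,0,0.681]
    - [0,0,0.681]
    - [0,0,0.681]
    - [0,0,0.681]
    - [0,0,0.681]
    - [0,0,0.681]
    - [0,0,0.681]
    - [0,0,0.681]
  travel:
    - [-135,-189,-34]
    - [-135,-189,-34]
    - [-135,-189,-34]
    - [-135,-189,-34]
    - [-135,-189,-34]
    - [-135,-189,-34]
    - [-135,-189,-34]
    - [-135,-189,6]
    - [-135,-189,6]
    - [-135,-189,6]
  claw: [0.2,0.2,0.2,0.2,0.2,0.2,0.2,0.2,0.2,0.2]

```text
time_s: 10.57
tcp_pos: [0.4289, -0.3047, 0.142]
eef_rot: [-0.002, 0.924, 0.383, -0.001]
contact_force: [0.8, 0.4, -0.2]
opening: 0.605
gripper_force: 0.0
```

Emit:
drive_tool:
  turn:
    - [0,0,0]
  travel:
    - [0,0,0]
  claw: [0.2]

```text
time_s: 10.65
tcp_pos: [0.4307, -0.3054, 0.1439]
eef_rot: [-0.0, 0.924, 0.383, 0.0]
contact_force: [-0.7, -0.2, 0.2]
opening: 0.597
gripper_force: 0.0
```

```bash
python3 plan.py 0.4346,-0.306,0.15,-45 0.4346,-0.306,0.035,-45;python3 - <<'E'
from h import *
c=vision.capture("top");cv2.imwrite("pics/t1.png",cv2.resize(c["pixels"][140:330,300:540],None,fx=2.5,fy=2.5))
E
```

```text
travel [2.3, 3.2, -6.1] turn [0.0, -0.0, 0.002] rows 0.2
travel [2.3, 3.2, 108.9] turn [0.0, -0.0, 0.002] rows 2.8
```

View pics/t1.png

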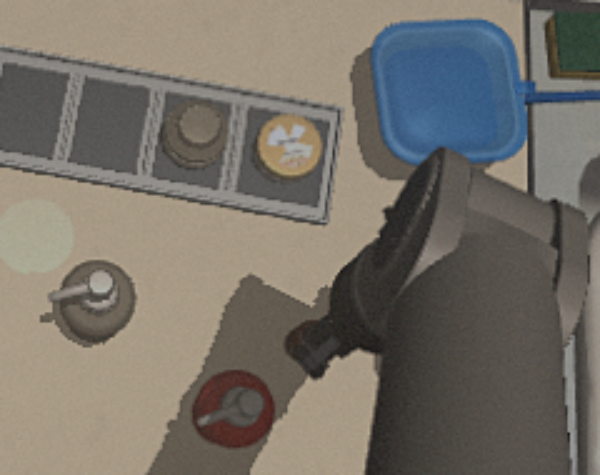

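The picture shows the timer standing in the bay beside the tin, at crop (195,133). The gripper is over the dropper at crop (310,345), clear of the red one at (235,405).

Emit:
drive_tool:
  turn:
    - [0,0,0]
    - [0,0,0]
    - [0,0,0]
    - [0,0,0]
    - [0,0,0]
    - [0,0,0]
    - [0,0,0]
  travel:
    - [2,3,0]
    - [2,3,30]
    - [2,3,60]
    - [2,3,85]
    - [2,3,100]
    - [2,3,109]
    - [2,3,109]
  claw: [0.2,0.2,0.2,0.2,0.2,0.2,0.2]

```text
time_s: 11.28
tcp_pos: [0.4334, -0.3061, 0.0333]
eef_rot: [-0.001, 0.924, 0.383, -0.0]
contact_force: [0.0, 0.1, -0.8]
opening: 0.602
gripper_force: 0.0
```

Emit:
drive_tool:
  turn:
    - [0,0,0]
    - [0,0,0]
    - [0,0,0]
    - [0,0,0]
    - [0,0,0]
    - [0,0,0]
    - [0,0,0]
  travel:
    - [0,0,0]
    - [0,0,0]
    - [0,0,0]
    - [0,0,0]
    - [0,0,0]
    - [0,0,0]
    - [0,0,0]
  claw: [-1,-1,-1,-1,-1,-1,-1]
  grip_force: 30

```text
time_s: 11.87
tcp_pos: [0.4344, -0.307, 0.0355]
eef_rot: [0.001, 0.924, 0.383, 0.001]
contact_force: [-0.2, 0.6, 6.9]
opening: 0.367
gripper_force: 30.3
```

```bash
python3 plan.py 0.4346,-0.306,0.16,-45 0.52,-0.12,0.2,-45 0.6415,-0.1064,0.13,-6.2
```

```text
travel [0.9, -0.3, -124.5] turn [0.002, -0.001, 0.0] rows 3.0
travel [192.9, -71.3, -164.5] turn [0.002, -0.001, 0.0] rows 5.0
travel [288.4, 4.9, -94.3] turn [0.003, 0.0, -0.677] rows 5.4
```

Emit:
drive_tool:
  turn:
    - [0,0,0]
    - [0,0,0]
    - [0,0,0]
    - [0,0,0]
    - [0,0,-0.1]
    - [0,0,-0.2]
    - [0,0,-0.3]
    - [0,0,-0.4]
    - [0,0,-0.5]
    - [0,0,-0.6]
    - [0,0,-0.677]
    - [0,0,-0.677]
  travel:
    - [0,0,-15]
    - [0,0,-50]
    - [0,0,-90]
    - [20,0,-115]
    - [55,1,-125]
    - [90,2,-125]
    - [125,2,-125]
    - [160,3,-125]
    - [195,4,-125]
    - [230,4,-115]
    - [265,5,-105]
    - [288,5,-95]
  claw: [-1,-1,-1,-1,-1,-1,-1,-1,-1,-1,-1,-1]

```text
time_s: 12.87
tcp_pos: [0.6427, -0.103, 0.1293]
eef_rot: [0.0, 0.742, 0.67, 0.001]
contact_force: [0.1, 0.7, 0.1]
opening: 0.369
gripper_force: 30.2
```

Emit:
drive_tool:
  turn:
    - [0,0,0]
    - [0,0,0]
    - [0,0,0]
  travel:
    - [0,0,0]
    - [0,0,0]
    - [0,0,0]
  claw: [-1,-1,-1]

```text
time_s: 13.12
tcp_pos: [0.6398, -0.1074, 0.1292]
eef_rot: [0.0, 0.745, 0.668, -0.001]
contact_force: [-0.2, -0.4, -1.0]
opening: 0.371
gripper_force: 30.2
```

```bash
python3 plan.py 0.6415,-0.1064,0.13,-6.2 0.6415,-0.1064,0.0415,-6.2
```

```text
travel [1.2, 1.6, -0.8] turn [-0.001, 0.001, -0.001] rows 0.1
travel [1.3, 1.7, 87.7] turn [-0.001, 0.001, -0.001] rows 2.1
```

Emit:
drive_tool:
  turn:
    - [0,0,0]
    - [0,0,0]
    - [0,0,0]
    - [0,0,0]
    - [0,0,0]
    - [0,0,0]
    - [0,0,0]
  travel:
    - [1,1,25]
    - [1,1,50]
    - [1,1,70]
    - [1,1,80]
    - [1,1,88]
    - [1,1,88]
    - [1,1,88]
  claw: [-1,-1,-1,-1,-1,-1,-1]

```text
time_s: 13.7
tcp_pos: [0.642, -0.1063, 0.0422]
eef_rot: [0.001, 0.745, 0.668, 0.0]
contact_force: [1.0, 0.2, 0.3]
opening: 0.37
gripper_force: 30.1
```

Emit:
drive_tool:
  turn:
    - [0,0,0]
    - [0,0,0]
    - [0,0,0]
    - [0,0,0]
    - [0,0,0]
    - [0,0,0]
    - [0,0,0]
    - [0,0,0]
    - [0,0,0]
    - [0,0,0]
  travel:
    - [0,0,0]
    - [0,0,0]
    - [0,0,0]
    - [0,0,0]
    - [0,0,-15]
    - [0,0,-40]
    - [0,0,-75]
    - [0,0,-115]
    - [0,0,-155]
    - [0,0,-155]
  claw: [0.3,0.3,0.3,0.3,0.3,0.3,0.3,0.3,0.3,0.3]

```text
time_s: 14.53
tcp_pos: [0.6465, -0.105, 0.2069]
eef_rot: [0.005, 0.744, 0.668, 0.005]
contact_force: [0.5, -0.3, 0.9]
opening: 0.65
gripper_force: 0.0
```

```bash
python3 plan.py 0.52,0.0,0.24,-6.2 0.431,0.097,0.20,-6.2 0.431,0.097,0.10,-6.2
```

```text
travel [90.7, -136.6, -35.2] turn [0.015, -0.0, 0.0] rows 4.0
travel [177.6, -236.1, 3.4] turn [0.015, -0.0, 0.0] rows 3.3
travel [177.5, -237.6, 103.4] turn [0.015, -0.0, 0.0] rows 2.4
```

Emit:
drive_tool:
  turn:
    - [0,0,0]
    - [0,0,0]
    - [0,0,0]
    - [0,0,0]
    - [0,0,0]
    - [0,0,0]
    - [0,0,0]
    - [0,0,0]
    - [0,0,0]
    - [0,0,0]
    - [0,0,0]
    - [0,0,0]
  travel:
    - [20,-30,-20]
    - [40,-60,-30]
    - [60,-90,-30]
    - [80,-115,-30]
    - [100,-140,-30]
    - [120,-165,-25]
    - [140,-195,-15]
    - [160,-220,-5]
    - [178,-236,0]
    - [178,-236,0]
    - [178,-236,0]
    - [178,-236,0]
  claw: [0.8,0.8,0.8,0.8,0.8,0.8,0.8,0.8,0.8,0.8,0.8,0.8]

```text
time_s: 15.53
tcp_pos: [0.4269, 0.0967, 0.1971]
eef_rot: [0.001, 0.744, 0.668, 0.001]
contact_force: [-0.3, 0.7, -0.0]
opening: 0.902
gripper_force: 0.0
```

```bash
python3 plan.py 0.431,0.097,0.20,-6.2 0.431,0.097,0.105,-6.2;python3 - <<'E'
from h import *
c=vision.capture("side");cv2.imwrite("pics/s1.png",cv2.resize(c["pixels"][60:340,200:480],None,fx=2.1,fy=2.1))
E
```

```text
travel [0.8, 4.0, -2.9] turn [0.002, 0.0, 0.0] rows 0.1
travel [0.8, 3.8, 92.1] turn [0.002, 0.0, 0.0] rows 2.3
```

View pics/s1.png

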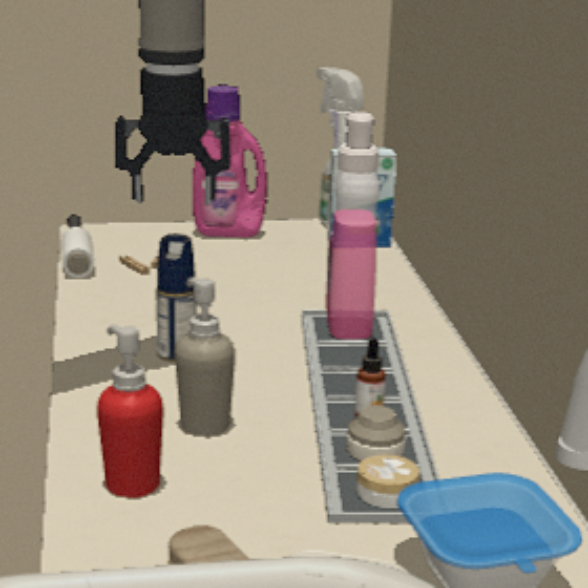

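The dropper at (370,385) and the timer at (377,432) are upright in their bays, and the gripper is over the spray can.

Emit:
drive_tool:
  turn:
    - [0,0,0]
    - [0,0,0]
    - [0,0,0]
    - [0,0,0]
    - [0,0,0]
    - [0,0,0]
    - [0,0,0]
  travel:
    - [1,4,0]
    - [1,4,25]
    - [1,4,50]
    - [1,4,75]
    - [1,4,90]
    - [1,4,97]
    - [1,4,97]
  claw: [0.8,0.8,0.8,0.8,0.8,0.8,0.8]

```text
time_s: 16.17
tcp_pos: [0.43, 0.0969, 0.0981]
eef_rot: [-0.001, 0.745, 0.668, -0.001]
contact_force: [-0.5, 0.5, 0.3]
opening: 0.898
gripper_force: 0.0
```

Emit:
drive_tool:
  turn:
    - [0,0,0]
    - [0,0,0]
    - [0,0,0]
    - [0,0,0]
    - [0,0,0]
    - [0,0,0]
    - [0,0,0]
    - [0,0,0]
    - [0,0,0]
  travel:
    - [0,0,0]
    - [0,0,0]
    - [0,0,0]
    - [0,0,0]
    - [0,0,0]
    - [0,0,0]
    - [0,0,0]
    - [0,0,0]
    - [0,0,0]
  claw: [-1,-1,-1,-1,-1,-1,-1,-1,-1]
  grip_force: 40

```text
time_s: 16.92
tcp_pos: [0.4312, 0.0978, 0.1007]
eef_rot: [0.001, 0.744, 0.668, 0.001]
contact_force: [-1.6, -0.5, 6.5]
opening: 0.529
gripper_force: 40.3
```

```bash
python3 plan.py 0.431,0.097,0.15,-6.2 0.6505,-0.0228,0.15,-6.2
```

```text
travel [-0.8, 0.0, -49.3] turn [0.002, -0.0, 0.0] rows 1.2
travel [-96.2, 231.2, -48.8] turn [0.002, -0.0, 0.0] rows 6.0
```

Emit:
drive_tool:
  turn:
    - [0,0,0]
    - [0,0,0]
    - [0,0,0]
    - [0,0,0]
    - [0,0,0]
    - [0,0,0]
    - [0,0,0]
    - [0,0,0]
    - [0,0,0]
    - [0,0,0]
    - [0,0,0]
    - [0,0,0]
  travel:
    - [0,0,-10]
    - [0,0,-30]
    - [0,0,-50]
    - [-10,25,-60]
    - [-23,55,-60]
    - [-36,85,-60]
    - [-50,117,-60]
    - [-63,150,-60]
    - [-76,180,-60]
    - [-87,208,-60]
    - [-96,231,-60]
    - [-96,231,-60]
  claw: [-1,-1,-1,-1,-1,-1,-1,-1,-1,-1,-1,-1]

```text
time_s: 17.92
tcp_pos: [0.6535, -0.0272, 0.1601]
eef_rot: [0.001, 0.746, 0.666, 0.001]
contact_force: [-0.2, -0.6, -2.3]
opening: 0.532
gripper_force: 41.8
```

Emit:
drive_tool:
  turn:
    - [0,0,0]
    - [0,0,0]
    - [0,0,0]
  travel:
    - [0,0,0]
    - [0,0,0]
    - [0,0,0]
  claw: [-1,-1,-1]

```text
time_s: 18.17
tcp_pos: [0.6486, -0.0219, 0.1598]
eef_rot: [-0.0, 0.744, 0.668, -0.0]
contact_force: [-0.4, -0.6, -2.0]
opening: 0.531
gripper_force: 41.8
```

```bash
python3 plan.py 0.6505,-0.0228,0.15,-6.2 0.6505,-0.0228,0.105,-6.2
python3 - <<'E'
from h import *
from scipy.optimize import least_squares
c=vision.capture("top");W=cloud(c).reshape(-1,3)
for n,lo,hi,R in(("can",.08,.15,.0245),):
    P=W[(np.hypot(W[:,0]-.65,W[:,1]+.023)<.045)&(W[:,2]>lo)&(W[:,2]<hi)];print(len(P),P.min(0),P.max(0))
    if len(P)>10:print(least_squares(lambda p:np.hypot(P[:,0]-p[0],P[:,1]-p[1])-R,[.65,-.023],loss="soft_l1",f_scale=.002).x)
E
```

```text
travel [-0.7, 2.0, 9.8] turn [-0.0, -0.0, 0.002] rows 0.2
travel [-0.7, 2.0, 54.8] turn [-0.0, -0.0, 0.002] rows 1.1
8 [ 0.6299203  -0.00569868  0.08242813] [ 6.36772720e-01 -1.92896432e-04  1.03289128e-01]
```

Emit:
drive_tool:
  turn:
    - [0,0,0]
    - [0,0,0]
    - [0,0,0]
    - [0,0,0]
    - [0,0,0]
    - [0,0,0]
    - [0,0,0]
  travel:
    - [0,1,15]
    - [0,1,30]
    - [0,1,42]
    - [0,1,50]
    - [0,1,54]
    - [0,1,54]
    - [0,1,54]
  claw: [-1,-1,-1,-1,-1,-1,-1]

```text
time_s: 18.8
tcp_pos: [0.6499, -0.0225, 0.1059]
eef_rot: [-0.0, 0.744, 0.668, -0.001]
contact_force: [-3.7, -0.5, 6.2]
opening: 0.528
gripper_force: 42.9
```

Emit:
drive_tool:
  turn:
    - [0,0,0]
    - [0,0,0]
    - [0,0,0]
    - [0,0,0]
    - [0,0,0]
    - [0,0,0]
    - [0,0,0]
    - [0,0,0]
    - [0,0,0]
    - [0,0,0]
  travel:
    - [0,0,0]
    - [0,0,0]
    - [0,0,0]
    - [0,0,0]
    - [0,0,0]
    - [0,0,-15]
    - [0,0,-45]
    - [0,0,-80]
    - [0,0,-120]
    - [0,0,-120]
  claw: [0.6,0.6,0.6,0.6,0.6,0.6,0.6,0.6,0.6,0.6]

```text
time_s: 19.63
tcp_pos: [0.6549, -0.022, 0.234]
eef_rot: [0.004, 0.744, 0.668, 0.005]
contact_force: [1.3, 1.3, 1.2]
opening: 0.799
gripper_force: 0.0
```

```bash
python3 plan.py 0.52,-0.06,0.25,9 0.450,-0.1025,0.25,9
```

```text
travel [-52.3, -129.8, -17.8] turn [0.013, -0.0, -0.265] rows 3.4
travel [-102.2, -194.8, -18.7] turn [0.013, -0.0, -0.265] rows 2.0
```

Emit:
drive_tool:
  turn:
    - [0,0,-0.05]
    - [0,0,-0.1]
    - [0,0,-0.15]
    - [0,0,-0.2]
    - [0,0,-0.25]
    - [0,0,-0.265]
    - [0,0,-0.265]
    - [0,0,-0.265]
    - [0,0,-0.265]
    - [0,0,-0.265]
  travel:
    - [-15,-30,-15]
    - [-32,-62,-19]
    - [-49,-94,-19]
    - [-66,-126,-19]
    - [-83,-158,-19]
    - [-102,-195,-19]
    - [-102,-195,-19]
    - [-102,-195,-19]
    - [-102,-195,-19]
    - [-102,-195,-19]
  claw: [0.4,0.4,0.4,0.4,0.4,0.4,0.4,0.4,0.4,0.4]

```text
time_s: 20.47
tcp_pos: [0.447, -0.1027, 0.2447]
eef_rot: [0.0, 0.649, 0.761, 0.001]
contact_force: [-0.0, 0.5, 0.4]
opening: 0.698
gripper_force: 0.0
```

```bash
python3 plan.py 0.450,-0.1025,0.25,9 0.450,-0.1025,0.125,9
```

```text
travel [-0.3, 3.0, -5.3] turn [0.002, -0.0, 0.001] rows 0.1
travel [-0.3, 2.8, 119.7] turn [0.002, -0.0, 0.001] rows 3.0
```

Emit:
drive_tool:
  turn:
    - [0,0,0]
    - [0,0,0]
    - [0,0,0]
    - [0,0,0]
    - [0,0,0]
    - [0,0,0]
    - [0,0,0]
    - [0,0,0]
  travel:
    - [0,3,10]
    - [0,3,40]
    - [0,3,70]
    - [0,3,95]
    - [0,3,110]
    - [0,3,120]
    - [0,3,128]
    - [0,3,128]
  claw: [0.4,0.4,0.4,0.4,0.4,0.4,0.4,0.4]

```text
time_s: 21.13
tcp_pos: [0.4484, -0.1021, 0.1148]
eef_rot: [-0.001, 0.649, 0.761, -0.0]
contact_force: [0.9, -0.7, 0.8]
opening: 0.699
gripper_force: 0.0
```

Emit:
drive_tool:
  turn:
    - [0,0,0]
    - [0,0,0]
    - [0,0,0]
    - [0,0,0]
    - [0,0,0]
    - [0,0,0]
    - [0,0,0]
    - [0,0,0]
    - [0,0,0]
  travel:
    - [0,0,0]
    - [0,0,0]
    - [0,0,0]
    - [0,0,0]
    - [0,0,0]
    - [0,0,0]
    - [0,0,0]
    - [0,0,0]
    - [0,0,0]
  claw: [-1,-1,-1,-1,-1,-1,-1,-1,-1]
  grip_force: 80

```text
time_s: 21.88
tcp_pos: [0.4495, -0.103, 0.1175]
eef_rot: [0.001, 0.65, 0.76, 0.0]
contact_force: [-1.5, 0.1, 6.7]
opening: 0.373
gripper_force: 79.0
```

```bash
python3 plan.py 0.450,-0.1025,0.2,9 0.6,0.06,0.24,83.8
python3 - <<'E'
from h import *
c=vision.capture("side");cv2.imwrite("pics/s2.png",cv2.resize(c["pixels"][100:340,220:460],None,fx=2.4,fy=2.4))
E
```

```text
travel [0.3, 0.8, -82.5] turn [0.002, 0.001, -0.0] rows 2.0
travel [137.4, 174.4, -122.3] turn [0.001, 0.002, -1.306] rows 10.4
```

View pics/s2.png

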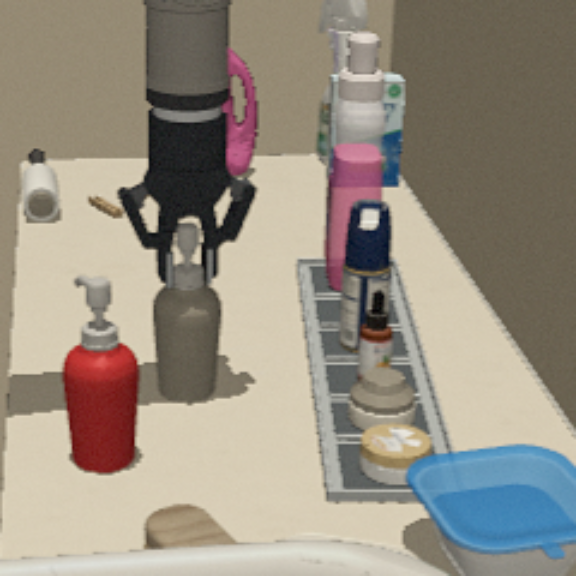

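The grip on the collar is good. However, the gripper's knuckles are about ±65 mm wide along the closing line, so closing along the tray would hit the pink bottle. I'll keep the fingers across the tray with the nozzle along it, and come in sideways.

```bash
python3 plan.py 0.450,-0.1025,0.17,9 0.52,0.073,0.17,-6.2
```

```text
travel [0.3, 0.7, -52.5] turn [0.002, 0.001, -0.0] rows 1.3
travel [162.8, 97.2, -52.5] turn [0.002, 0.001, 0.265] rows 4.5
```

Emit:
drive_tool:
  turn:
    - [0,0,0]
    - [0,0,0]
    - [0,0,0]
    - [0,0,0.05]
    - [0,0,0.1]
    - [0,0,0.15]
    - [0,0,0.2]
    - [0,0,0.25]
    - [0,0,0.265]
    - [0,0,0.265]
    - [0,0,0.265]
    - [0,0,0.265]
  travel:
    - [0,0,-8]
    - [0,0,-25]
    - [0,0,-45]
    - [20,12,-53]
    - [45,27,-53]
    - [70,42,-53]
    - [95,57,-53]
    - [120,72,-53]
    - [145,87,-53]
    - [163,97,-53]
    - [163,97,-53]
    - [163,97,-53]
  claw: [-1,-1,-1,-1,-1,-1,-1,-1,-1,-1,-1,-1]

```text
time_s: 22.93
tcp_pos: [0.5186, 0.0747, 0.1695]
eef_rot: [-0.0, 0.743, 0.669, -0.0]
contact_force: [-1.0, 0.2, -5.4]
opening: 0.368
gripper_force: 80.2
```

```bash
cat > look.py <<'E'
from h import *
from scipy.optimize import least_squares
def dc(x,y,lo,hi,R,r=.05):
  for n in("top","side"):
    W=cloud(vision.capture(n)).reshape(-1,3);P=W[(np.hypot(W[:,0]-x,W[:,1]-y)<r)&(W[:,2]>lo)&(W[:,2]<hi)]
    if len(P)>10:print(n,len(P),least_squares(lambda p:np.hypot(P[:,0]-p[0],P[:,1]-p[1])-R,[x,y],loss="soft_l1",f_scale=.002).x.round(4))
E
python3 -c "
from look import *
print(arm.get_state()['tcp_pos'],arm.get_state()['q'].round(2))
dc(.52,.07,.07,.15,.034)
c=vision.capture('top');W=cloud(c).reshape(-1,3);P=W[(np.hypot(W[:,0]-.52,W[:,1]-.09)<.06)&(W[:,2]>.195)&(W[:,2]<.24)]
print(len(P),P.mean(0),P.min(0),P.max(0))
"; python3 plan.py 0.52,0.073,0.17,-6.2 .6593,.0582,.17,-6.2
```

```text
[0.51864829 0.07474878 0.16946985] [ 0.24  0.37 -0.61  1.94  0.26  0.91 -0.61]
side 693 [0.5197 0.0739]
travel [1.3, 1.5, -0.9] turn [-0.001, 0.001, -0.001] rows 0.1
travel [1.8, 141.6, -1.0] turn [-0.001, 0.001, -0.001] rows 3.4<string>:6: RuntimeWarning: Mean of empty slice.
  ret = um.true_divide(
Traceback (most recent call last):
ValueError: zero-size array to reduction operation minimum which has no identity
```

Axis ≈ TCP. I'll come in slowly.

Emit:
drive_tool:
  turn:
    - [0,0,0]
    - [0,0,0]
    - [0,0,0]
    - [0,0,0]
    - [0,0,0]
    - [0,0,0]
    - [0,0,0]
    - [0,0,0]
    - [0,0,0]
  travel:
    - [2,20,0]
    - [2,40,0]
    - [2,60,0]
    - [2,80,0]
    - [2,100,0]
    - [2,120,0]
    - [2,141,0]
    - [2,141,0]
    - [2,141,0]
  claw: [-1,-1,-1,-1,-1,-1,-1,-1,-1]

```text
time_s: 23.83
tcp_pos: [0.6596, 0.0581, 0.1687]
eef_rot: [-0.0, 0.745, 0.667, -0.001]
contact_force: [0.2, 0.1, -4.6]
opening: 0.373
gripper_force: 80.8
```

```bash
python3 plan.py .6593,.0582,.17,-6.2 .6593,.0582,.1235,-6.2
python3 - <<'E'
from look import *
c=vision.capture("top");cv2.imwrite("pics/t3.png",cv2.resize(c["pixels"][90:270,180:420],None,fx=2.5,fy=2.5))
dc(.659,.058,.07,.15,.034,.045)
E
```

```text
travel [0.1, -0.3, -1.3] turn [-0.001, 0.001, -0.003] rows 0.0
travel [0.1, -0.3, 45.2] turn [-0.001, 0.001, -0.003] rows 1.1
side 203 [0.6607 0.0582]
```

View pics/t3.png

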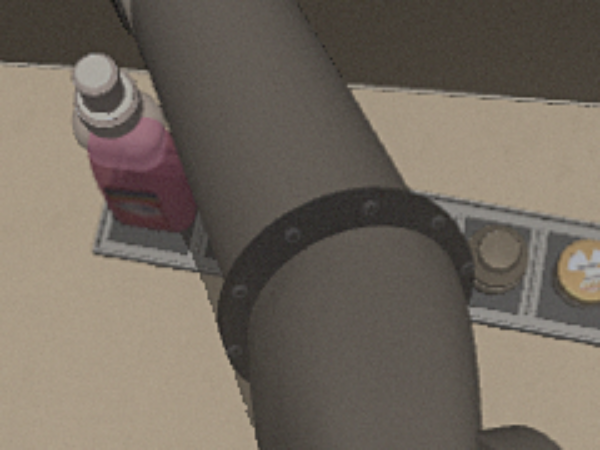

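The arm hides the bay from above, but the pink bottle at (135,150) is undisturbed. The side camera's fit agrees with the target, so I'll lower it.

Emit:
drive_tool:
  turn:
    - [0,0,0]
    - [0,0,0]
    - [0,0,0]
    - [0,0,0]
    - [0,0,0]
    - [0,0,0]
    - [0,0,0]
  travel:
    - [0,0,12]
    - [0,0,24]
    - [0,0,34]
    - [0,0,40]
    - [0,0,45]
    - [0,0,45]
    - [0,0,45]
  claw: [-1,-1,-1,-1,-1,-1,-1]

```text
time_s: 24.57
tcp_pos: [0.6594, 0.0603, 0.1241]
eef_rot: [-0.0, 0.744, 0.668, 0.0]
contact_force: [0.7, 0.3, -3.9]
opening: 0.37
gripper_force: 80.8
```

```bash
python3 plan.py .6593,.0582,.1225,-6.2
python3 - <<'E'
from look import *
print(arm.get_state()['contact_force'].round(1))
c=vision.capture("side");cv2.imwrite("pics/s3.png",cv2.resize(c["pixels"][130:310,320:460],None,fx=3.3,fy=3.3))
dc(.659,.058,.03,.11,.034,.045)
E
```

```text
travel [-2.1, 0.2, 1.6] turn [-0.0, -0.0, 0.0] rows 0.1
[ 0.7  0.3 -3.9]
side 140 [0.6621 0.0589]
```

View pics/s3.png

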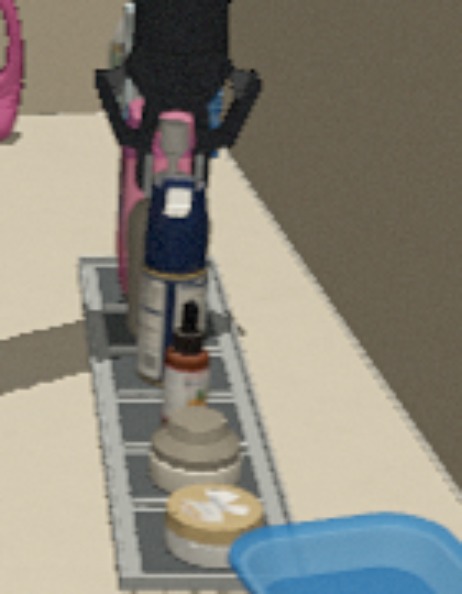

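The dispenser hangs just above its bay behind the spray can, and the wrist still carries its weight. I'll lower it the last 1–2 mm.

Emit:
drive_tool:
  turn:
    - [0,0,0]
    - [0,0,0]
    - [0,0,0]
    - [0,0,0]
  travel:
    - [-1,0,1]
    - [-1,0,2]
    - [-1,0,2]
    - [-1,0,2]
  claw: [-1,-1,-1,-1]

```text
time_s: 25.05
tcp_pos: [0.6594, 0.0592, 0.1228]
eef_rot: [0.0, 0.744, 0.668, 0.0]
contact_force: [-0.8, -0.7, -0.3]
opening: 0.374
gripper_force: 81.4
```

Emit:
drive_tool:
  turn:
    - [0,0,0]
    - [0,0,0]
    - [0,0,0]
    - [0,0,0]
    - [0,0,0]
    - [0,0,0]
    - [0,0,0]
    - [0,0,0]
    - [0,0,0]
    - [0,0,0]
    - [0,0,0]
    - [0,0,0]
  travel:
    - [0,0,0]
    - [0,0,0]
    - [0,0,0]
    - [0,0,0]
    - [0,0,0]
    - [0,0,-10]
    - [0,0,-30]
    - [0,0,-55]
    - [0,0,-85]
    - [0,0,-115]
    - [0,0,-130]
    - [0,0,-130]
  claw: [0.2,0.2,0.2,0.2,0.2,0.2,0.2,0.2,0.2,0.2,0.2,0.2]

```text
time_s: 26.05
tcp_pos: [0.6615, 0.0601, 0.2581]
eef_rot: [0.002, 0.744, 0.668, 0.004]
contact_force: [0.6, 0.7, -0.3]
opening: 0.597
gripper_force: 0.0
```

Emit:
drive_tool:
  turn:
    - [0,0,0]
    - [0,0,0]
    - [0,0,0]
    - [0,0,0]
    - [0,0,0]
    - [0,0,0]
    - [0,0,0]
    - [0,0,0]
    - [0,0,0]
    - [0,0,0]
    - [0,0,0]
    - [0,0,0]
  travel:
    - [0,-20,0]
    - [0,-50,0]
    - [0,-85,0]
    - [0,-120,0]
    - [-35,-140,0]
    - [-70,-150,0]
    - [-105,-160,0]
    - [-140,-160,0]
    - [-175,-160,0]
    - [-210,-150,0]
    - [-245,-140,0]
    - [-280,-130,0]
  claw: [0.2,0.2,0.2,0.2,0.2,0.2,0.2,0.2,0.2,0.2,0.2,0.2]

```text
time_s: 27.05
tcp_pos: [0.4993, -0.207, 0.2525]
eef_rot: [0.0, 0.744, 0.668, -0.0]
contact_force: [1.3, 0.3, 0.4]
opening: 0.602
gripper_force: 0.0
```

Emit:
drive_tool:
  turn:
    - [0,0,0.08]
    - [0,0,0.16]
    - [0,0,0.24]
    - [0,0,0.32]
    - [0,0,0.4]
    - [0,0,0.48]
    - [0,0,0.56]
    - [0,0,0.6]
    - [0,0,0.6]
  travel:
    - [-30,0,0]
    - [-60,0,0]
    - [-90,0,0]
    - [-120,0,0]
    - [-150,0,0]
    - [-180,0,0]
    - [-200,0,0]
    - [-200,0,0]
    - [-200,0,0]
  claw: [0.2,0.2,0.2,0.2,0.2,0.2,0.2,0.2,0.2]

```text
time_s: 27.8
tcp_pos: [0.4773, -0.4054, 0.2517]
eef_rot: [-0.0, 0.909, 0.416, -0.0]
contact_force: [0.2, 0.7, -0.1]
opening: 0.597
gripper_force: 0.0
```

Run:
```python
from look import *
c=vision.capture("top");cv2.imwrite("pics/t4.png",cv2.resize(c["pixels"][90:300,180:480],None,fx=2.5,fy=2.5))
W=cloud(c);g=cv2.cvtColor(c["pixels"],cv2.COLOR_BGR2GRAY)
a=np.radians(83.82);yd=np.array([np.cos(a),np.sin(a)]);xd=np.array([yd[1],-yd[0]]);o=np.array([.646,-.0646])
s=vision.capture("side");S=cloud(s)
A=np.concatenate([W.reshape(-1,3),S.reshape(-1,3)]);
for nm,v,R,lo,hi in(("disp",126,.034,.02,.11),("can",42,.0245,.02,.1),("drop",-42,.0165,.012,.06),("timer",-126,.0325,.012,.028)):
  x,y=o+yd*v/1000
  for n,Q in(("top",W.reshape(-1,3)),("side",S.reshape(-1,3))):
    P=Q[(np.hypot(Q[:,0]-x,Q[:,1]-y)<R+.009)&(Q[:,2]>lo)&(Q[:,2]<hi)]
    if len(P)>12:
        p=least_squares(lambda p:np.hypot(P[:,0]-p[0],P[:,1]-p[1])-R,[x,y],loss="soft_l1",f_scale=.002).x-o
        print(nm,n,len(P),"own x,y mm",(p@xd*1000).round(1),(p@yd*1000).round(1),"want",v)
```

```text
disp top 328 own x,y mm 2.7 124.6 want 126
disp side 157 own x,y mm 2.5 123.0 want 126
can top 229 own x,y mm -2.7 40.7 want 42
can side 418 own x,y mm -1.9 39.7 want 42
drop top 85 own x,y mm 2.5 -43.2 want -42
drop side 194 own x,y mm 1.9 -43.1 want -42
timer top 56 own x,y mm 2.0 -127.8 want -126
timer side 158 own x,y mm 0.7 -126.6 want -126
```

View pics/t4.png

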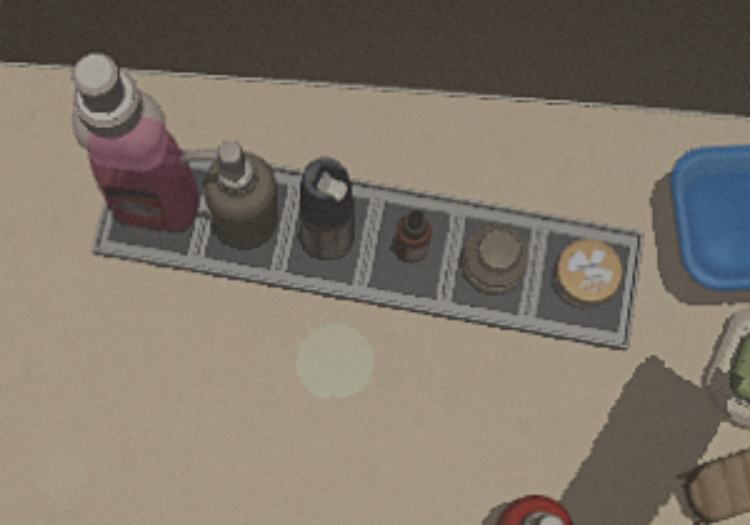

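The picture shows the row stepping down from the pink bottle to the tin: dispenser (240,200), spray can (327,210), dropper (413,238) and timer (494,258). All four are upright and within about 3 mm of their bay centres. The arm is clear, so I'm handing in.

```bash
python3 -c "
from h import *
print(arm.close_job())"
```

```text
the job is handed in; nothing more can be done
None
```

The job is handed in: the dispenser, spray can, dropper and timer stand upright in that order from the pink bottle to the tin, each measured within about 3 mm of the middle of its place, and nothing was knocked over.

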